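# Load a pipe offcut into the angle-drilling jig and lock the bush arm over it

## Robot

A 7-joint arm with a two-finger parallel gripper is mounted at the origin on the work surface; the furniture and walls round the work are solid. World frame = base frame: x ahead of the robot, y to its left, z up, the work surface at z = 0. Lengths are in m, angles in degrees, forces in N, time in s.
With the tool pointing down it reaches from about 0.35 to 0.9 m from the base axis. Payload 7.2 kg.
Tool frame: the origin (TCP) lies midway between the tips of the shut fingers; the grasp point (between the pads) lies 19 mm behind it (bot.tcp_to_grasp is the distance from the TCP to the grasp point, in m); z points along the fingers, y is the line along which they close (so a half turn about z gives the same grasp; the last joint's range is limited). The gripper opens to 88 mm and grips with 3 to 60 N. Pads are 20 mm wide; open, the fingers measure 115 mm over their backs; the gripper's body (75 mm by 178 mm) begins 61 mm behind the grasp point.
Start: joints at [68.342, 23.554, -0.728, 91.456, 0.321, 64.991, -4.71], TCP at [0.191, -0.595, 0.223] pointing down, gripper open.
Joint ranges: [-169.25, 169.25], [-16.82, 113.86], [-84.01, 82.57], [7.8, 145.47], [-59.2, 239.2], [7.22, 106.19], [-163.78, 163.78]. Speed limits (degrees/s): [136.94, 136.94, 172.46, 172.46, 180, 180, 180].

## Interface

Orientations are given as a 3x3 rotation matrix whose columns are the frame's x, y, z axes.
In Python, from workcell import bot, eoat, read_camera, ticket gives the robot as it stands. The module is installed in compiled form; this text tells all that it offers. Calls block until the motion is done:
- bot.move_to(position, orientation): joint-space move of the TCP to a pose.
- bot.line_to(position, attitude=None, v=0.15, stop_force=None): straight line of the TCP; attitude=None keeps the orientation; v is the mean speed in m/s. With stop_force (N) it stops when the force on the tool has changed by that much, and returns True; else False.
- bot.move_joints(angles): joint-space move.
- eoat.ungrasp() and eoat.grab(): open the fingers fully, or close them until they stop; the grip force is fixed at half the most.
- bot.pause(seconds).
- bot.ik(position, orientation): joint angles nearest the present ones, or None.
- bot.get_state(): the state.
- read_camera(name): name is "side" or "top"; returns a dict with "img" (420x560x3 uint8, red, green, blue), "fx", "fy", "cx", "cy" (pixels), "R" (3x3) and "t" (3): a world point X has camera coordinates R X + t. Camera axes: x right, y down, z forward; pixel columns grow to the right and rows downward; lengths in m; the calibration is good to about 2 mm. A picture is of the moment at which its call begins. There is no depth.
A pose or a line that the arm cannot do raises bot.MotionError and nothing moves.
- ticket.job_done(): hands the job in; it is judged then, once.
The state is a dict: "time_s": time; "joint_pos": joint angles; "joint_vel": joint speeds; "tau": joint torques, N m; "tool_pos": TCP position; "orientation": TCP orientation; "ft_force": force on the tool from outside, world axes, zero at the start; "ft_torque": the same for the moment, N m; "finger_gap": finger opening in m; "finger_force": force on a finger pad.
Only numpy, scipy, OpenCV 4.12 (cv2) and the standard library are available. Lean on these libraries where they do the work, as an engineer would, in place of code of your own. Each camera call takes 0.05 s, during which the arm holds its last target. There are 200 camera calls.

## Task

Get the angle-drilling jig ready to drill: lay the thin white pipe offcut (the 140 mm one, not the thick black one) in the jig's two sloping vees with its lower end against the end stop, and let go of it. Then pull the jig's black knob out until its cross pin is clear of the slotted sleeve, turn it clockwise to swing the drill-bush arm over the pipe, and push the knob fully home so that the pin locks in its working slot, and let go. Leave the tin and the bottle behind standing where they are.

Things in the scene. Friction and masses are not known exactly. Their poses are not given: they have to be found in the camera images.
- pipe_mid (a point): Centre of the thin white pipe offcut: a plain straight tube, 140 mm long, 32 mm in diameter, about 0.06 kg, lying loose on the bench to the left of the jig. Its y axis runs along the pipe; both ends are alike. To be gripped across its diameter, near its middle.
- seat (a point): Where the loaded pipe's centre lies. Axes: x up the slope along the vees (30 deg above level, the low end faces the robot), z square off the sloping plate, y across. The stop's face is at x -70 mm and rises to z +10; the plate's top is z -30. The vees (54 wide, rising to z -3) span x -58..-36 and +36..+60; the gap is free for fingers. Smooth steel: the pipe slides to the stop. Fixed jig.
- knob_grip (a point): Middle of the black ribbed knob. Its z is the turning axis, outward (parallel to the seat's z, 30 deg off vertical, towards the robot): pull along +z, push along -z. Knob 41 mm in diameter, 15 mm each way from the point. Under it, 28 mm below the point, the arm (38 wide) points along -x, 79 long; its bush, 47 to 75 mm out, rises to 3 mm below the point, so grip square to the arm.
- bush (a point): Centre of the arm's thickness (12 mm) at the steel drill bush, 60 mm from the knob's axis. Knob, arm and bush are one part, on a shaft 108 mm up the slope from the seat (its sleeve, 48 wide, leaves 14 mm free above the seated pipe's upper end). Home over the loaded pipe, the arm's underside is 3 mm clear of the pipe. A pipe not down in the vees keeps the arm from going home.
- index_shaft (a joint): How far knob and arm are pulled out along their axis, m: 0 home, 0.018 the end of the travel. A cross pin through the shaft sits in slots of the sleeve: turning is free only above 0.010 (pull to 0.013 to 0.017). There is no spring: friction holds it where left. About 8 N pulls it, about 3 N pushes it; gravity acts inward.
- bush_arm (a joint): Turn of knob and arm, rad, growing anticlockwise as seen from outside onto the knob. 0: arm over the pipe, pin above its working slot. 1.0 to 1.5: parked to the right in the wide parking slot. The working slot's mouth is flared: the pin finds its way in from within 0.15 rad of 0, and has 0.09 rad of play when home. Turning takes about 0.15 N m.
- screw_tin: Bystander: small open tin, 64 mm across and 50 mm tall, standing loose at the back of the bench to the right of the jig. Origin under its centre.
- oil_bottle: Bystander: small yellow bottle, 44 mm across and 120 mm tall, standing loose behind the red bench vice (fixed, up to 215 mm high, between the arm's start and the jig: travel above it). Origin under its centre.

How it is judged:
By the outcome, as a careful person would: the job done as asked, in the order asked, and still so for the second after the job is handed in, with the robot touching nothing.
It also fails if it takes over 58 s, if anything falls off the work surface, if the arm or the gripper's body presses on something with over 40 N, if the wrist force passes 120 N, or if a joint passes its speed limit or range.

## Working session

There is one attempt and no reset: what is moved stays moved. The work goes in short steps, each a Python script; the robot and the scene stay as the last script left them, time stands still between calls to the robot, and variables do not carry over. Pictures are saved under pics/ and viewed, at most 10 in all, crops included, and the job is handed in when it is done.

```bash
mkdir -p pics
python3 - <<'E'
from workcell import bot,read_camera
import cv2,numpy as np
for n in("top","side"):
    c=read_camera(n); cv2.imwrite(f"pics/{n}0.png",cv2.resize(c["img"][:,:,::-1],(784,588),interpolation=cv2.INTER_CUBIC))
    np.savez(f"{n}0.npz",**c)
    print(n,c["fx"],c["fy"],c["cx"],c["cy"],np.round(c["R"],3).tolist(),np.round(c["t"],3),"pos",np.round(-c["R"].T@c["t"],3))
s=bot.get_state();print(s["time_s"],np.round(s["orientation"],3).tolist())
E
```

```text
top 457.04754319993566 457.04754319993566 274.68717687110166 205.04175129659663 [[0.028, -1.0, -0.01], [-0.997, -0.027, -0.068], [0.068, 0.012, -0.998]] [0.075 0.549 0.967] pos [0.48  0.079 1.003]
side 532.5769124752763 532.5769124752763 280.15381551734345 209.33084368387227 [[0.999, 0.048, -0.012], [0.006, -0.359, -0.933], [-0.049, 0.932, -0.359]] [-0.556  0.171  1.235] pos [ 0.614 -1.063  0.595]
0.1 [[0.952, 0.305, -0.001], [0.305, -0.952, 0.001], [-0.0, -0.001, -1.0]]
```

View pics/top0.png

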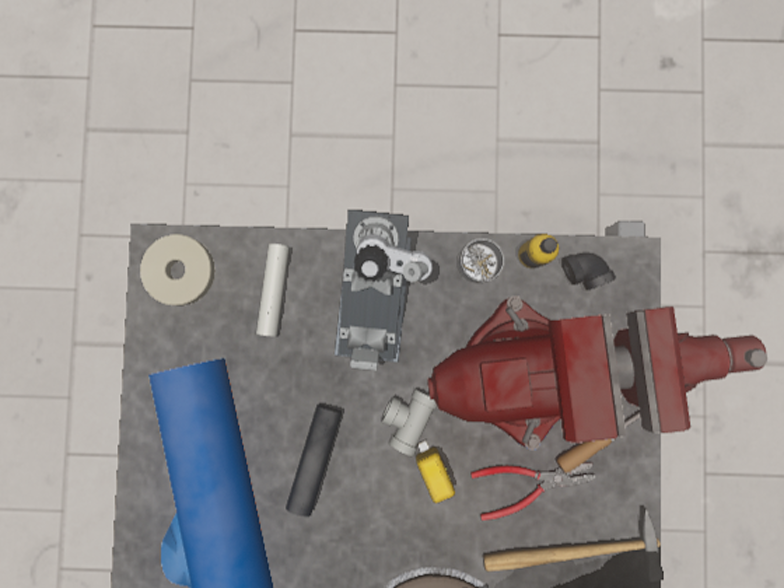

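View pics/side0.png

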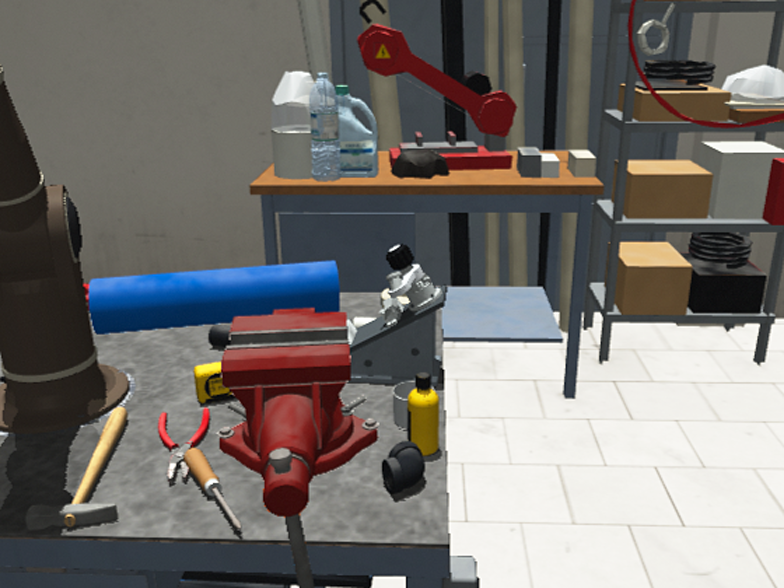

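Run:
```python
import cv2,numpy as np
def crop(n,x0,y0,w,h,k):
    im=np.load(f"{n}0.npz")["img"][y0:y0+h,x0:x0+w,::-1]
    im=cv2.resize(im,(w*k,h*k),interpolation=cv2.INTER_CUBIC)
    for i in range(0,w,10): cv2.line(im,(i*k,0),(i*k,8 if i%50 else 16),(0,0,255),1)
    for i in range(0,h,10): cv2.line(im,(0,i*k),(8 if i%50 else 16,i*k),(0,0,255),1)
    return im
cv2.imwrite("pics/c_top.png",crop("top",175,145,150,120,5))
cv2.imwrite("pics/c_side.png",crop("side",240,165,90,115,5))
```

```text
(no output)
```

View pics/c_top.png

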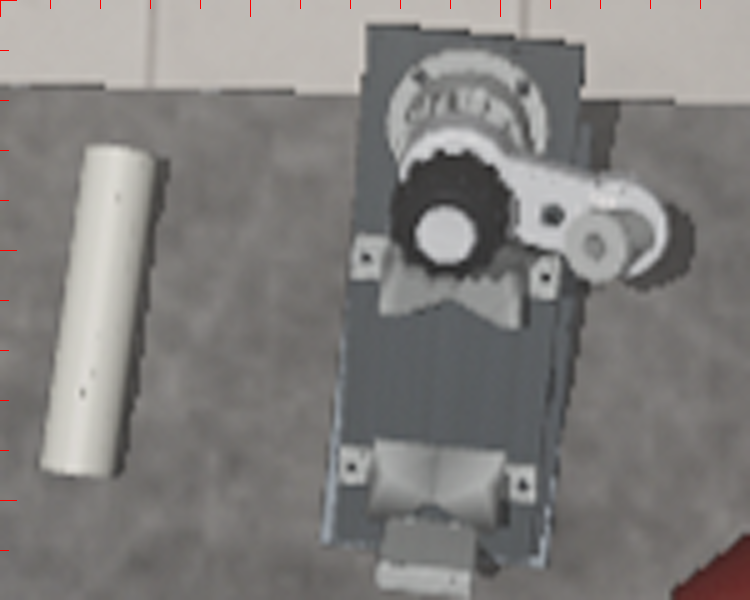

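View pics/c_side.png

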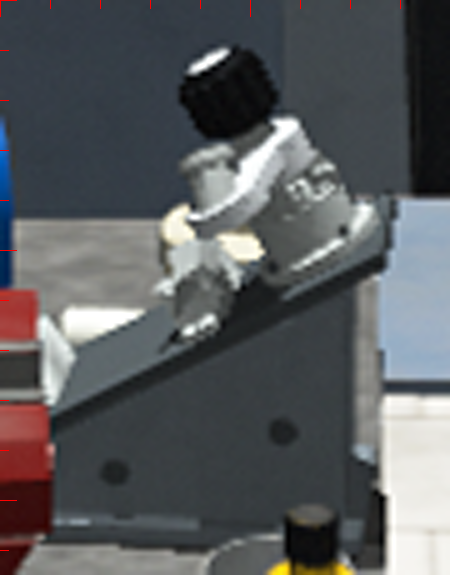

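```bash
cat > h.py <<'E'
import numpy as np, cv2
from scipy.optimize import least_squares
from scipy.spatial.transform import Rotation as Ro
C={n:dict(np.load(f"{n}0.npz")) for n in("top","side")}
def proj(n,X,C=C):
    c=C[n];p=np.atleast_2d(X)@c["R"].T+c["t"]
    return np.c_[c["fx"]*p[:,0]/p[:,2]+c["cx"],c["fy"]*p[:,1]/p[:,2]+c["cy"]]
def onplane(n,uv,z):
    c=C[n];d=c["R"].T@np.array([(uv[0]-c["cx"])/c["fx"],(uv[1]-c["cy"])/c["fy"],1]);o=-c["R"].T@c["t"]
    return o+d*(z-o[2])/d[2]
def seatR(yaw): return Ro.from_euler("ZY",[yaw,-30],degrees=True).as_matrix()
E
cat > fit.py <<'E'
from h import *
T=lambda u,v:(175+u/5,145+v/5)
S=lambda u,v:(240+u/5,165+v/5)
def model(p):
    R=seatR(p[3]);h=p[4];a=p[5]
    k=np.array([.108,0,h]); d=np.array([-np.cos(a),-np.sin(a),0])
    loc=[("top",k,T(452,214)),("side",k,S(229,93)),
     ("top",k+[0,0,.015],T(445,235)),("side",k+[0,0,.015],S(210,63)),
     ("top",k+.061*d-[0,0,.003],T(595,245)),("side",k+.061*d-[0,0,.003],S(208,153)),
     ("top",[-.036,.027,-.003],T(378,440)),("top",[-.036,-.027,-.003],T(508,452)),
     ("top",[-.058,.027,-.003],T(368,508)),("top",[-.058,-.027,-.003],T(497,525)),
     ("top",[.036,.027,-.003],T(380,312)),("top",[.036,-.027,-.003],T(520,328))]
    return [(n,p[:3]+R@np.array(x),uv) for n,x,uv in loc]
def res(p): return np.r_[np.concatenate([proj(n,X)[0]-uv for n,X,uv in model(p)]),(p[4]-.055)/.003]
g=onplane("top",T(445,390),.12)
s=least_squares(res,[*g,0,.055,1.2],x_scale=[.01,.01,.01,1,.01,.1],loss="soft_l1")
print(np.round(s.x,4));print(np.round(res(s.x)[:-1].reshape(-1,2),1).tolist())
np.save("fit.npy",s.x)
print("knob",s.x[:3]+seatR(s.x[3])@[.108,0,s.x[4]])
a=onplane("top",T(119,150),.02);b=onplane("top",T(79,471),.02)
print("pipe",a,b,np.linalg.norm(a-b),(a+b)/2,"yaw",np.degrees(np.arctan2(*(a-b)[[1,0]])))
for n in C:
    im=cv2.resize(C[n]["img"][:,:,::-1],None,fx=5,fy=5,interpolation=cv2.INTER_CUBIC)
    R=seatR(s.x[3]);W=lambda x:s.x[:3]+np.atleast_2d(x)@R.T
    def poly(X,c,cl=True): cv2.polylines(im,[np.int32(proj(n,X)*5)],cl,c,1)
    for x in(-.058,-.036,.036,.06): poly(W([[x,.027,-.003],[x,-.027,-.003],[x,-.027,-.03],[x,.027,-.03]]),(0,255,0))
    t=np.linspace(0,2*np.pi,40)
    for z in(-.015,.015): poly(W(np.c_[.108+.0205*np.cos(t),.0205*np.sin(t),s.x[4]+z+0*t]),(0,255,255))
    d=-np.array([np.cos(s.x[5]),np.sin(s.x[5]),0])
    poly(W(np.c_[.014*np.cos(t),.014*np.sin(t),0*t]+[.108,0,s.x[4]-.003]+.061*d),(255,0,255))
    poly(W(np.c_[.108+.024*np.cos(t),.024*np.sin(t),-.03+0*t]),(255,255,0))
    poly(W([[-.07,.02,.01],[-.07,-.02,.01]]),(255,128,0),False)
    if n=="top": poly(np.array([a,b]),(0,0,255),False)
    o=(im[725:1325,1160:1560] if n=="top" else im[825:1425,1200:1600])
    C[n]["o"]=o
cv2.imwrite("pics/ov.png",np.hstack([C["top"]["o"],C["side"]["o"]]))
E
python3 fit.py
```

```text
[ 0.5026  0.11    0.1022 -3.3156  0.0608  1.4222]
[[-0.7, -1.0], [-0.6, 0.2], [0.1, -1.7], [-0.1, 0.8], [4.7, -0.3], [-1.8, -0.3], [-1.3, 5.2], [-0.5, 5.1], [0.2, 1.0], [0.9, -0.1], [-0.0, -1.2], [-0.3, -2.0]]
knob [0.56563953 0.10631537 0.20882664]
pipe [0.60782139 0.25656983 0.02      ] [0.4685694  0.26832273 0.02      ] 0.13974708459431293 [0.53819539 0.26244628 0.02      ] yaw -4.824341941326396
```

View pics/ov.png

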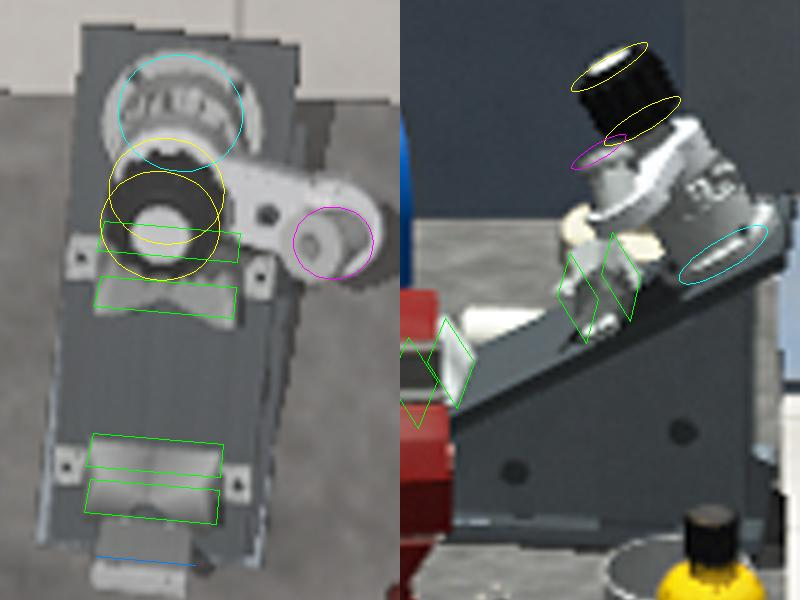

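```bash
sed -i 's/k+.061\*d-\[0,0,.003\],T(595,245)/k+.079*d-[0,0,.025],T(667,230)/; s/\[-.036,.027,-.003\],T/[-.036,.027,-.030],T/; s/\[-.036,-.027,-.003\],T/[-.036,-.027,-.030],T/' fit.py; python3 fit.py
```

```text
[ 0.5002  0.1101  0.1058 -3.7826  0.0567  1.4399]
[[-0.4, -0.8], [-0.8, 0.2], [0.3, -1.4], [-0.3, 0.8], [0.5, -0.3], [-1.9, -0.4], [-0.2, -0.3], [-0.1, -0.2], [-0.2, 2.1], [0.5, 1.2], [-0.1, -0.1], [-0.3, -0.7]]
knob [0.56521254 0.10584399 0.20890249]
pipe [0.60782139 0.25656983 0.02      ] [0.4685694  0.26832273 0.02      ] 0.13974708459431293 [0.53819539 0.26244628 0.02      ] yaw -4.824341941326396
```

View pics/ov.png

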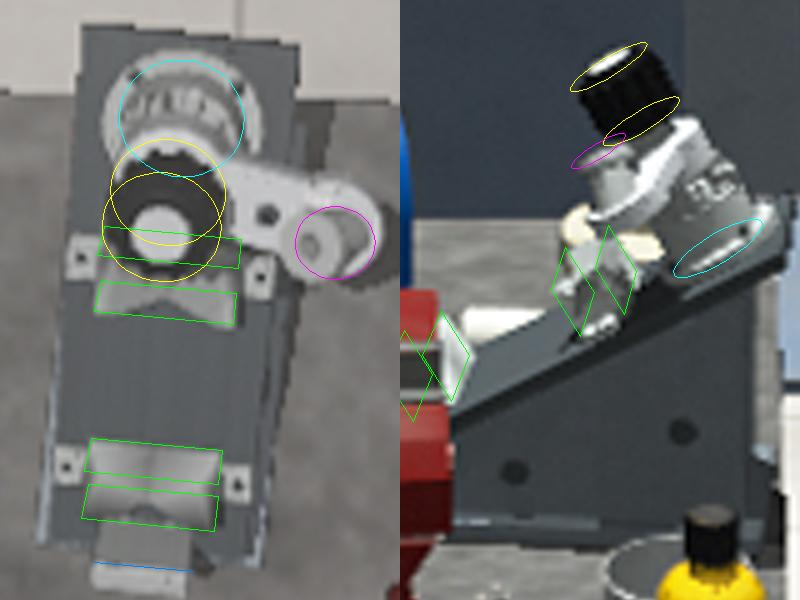

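```bash
sed -i 's/^    return \[(n,p/    loc+=[("side",[-.036,.027,-.030],S(75,363)),("side",[-.036,-.027,-.030],S(56,407))]\n    return [(n,p/; s/(p\[4\]-.055)\/.003/(p[4]-.057)\/.004/' fit.py; python3 fit.py
cat >> h.py <<'E'
p=np.load("fit.npy"); SR=seatR(p[3]); SP=p[:3]
W=lambda x:SP+SR@np.array(x,float)
def toolR(z,y):
    z=np.array(z,float)/np.linalg.norm(z);y=np.array(y,float)-np.dot(y,z)*z;y/=np.linalg.norm(y);return np.c_[np.cross(y,z),y,z]
PK=p[5]
def knobR(a,s=1): # closing line square to arm at angle a
    d=SR@np.array([-np.cos(a),-np.sin(a),0]);z=-SR[:,2];return toolR(z,s*np.cross(z,d))
E
python3 - <<'E'
from h import *
from workcell import bot
G=bot.tcp_to_grasp;n=SR[:,2];print(G)
m=np.array([.5382,.2624,.0]);y=np.array([-np.sin(np.radians(-4.82)),np.cos(np.radians(-4.82)),0])
f=lambda q:None if q is None else np.round(q,0).tolist()
for s in(1,-1):
    R=toolR([0,0,-1],s*y);print(s,"pick",f(bot.ik(m+[0,0,.004],R)),f(bot.ik(m+[0,0,.25],R)))
    R=toolR(-n,s*SR[:,1]);print("place",f(bot.ik(W([.004,0,-G+.0]),R)),f(bot.ik(W([.004,0,.12]),R)))
    for da in(-.2,0,PK/2,PK): print("knob",da,f(bot.ik(W([.108,0,p[4]-G]),knobR(da,s))),f(bot.ik(W([.108,0,p[4]+.06]),knobR(da,s))))
E
```

```text
[ 0.5011  0.1102  0.1028 -3.8465  0.0596  1.4501]
[[-0.5, -0.4], [-1.0, 0.4], [0.2, -1.1], [-0.5, 1.0], [0.5, -0.3], [-1.9, -0.4], [-0.2, -0.7], [-0.1, -0.7], [-0.2, 1.6], [0.5, 0.7], [-0.0, -0.5], [-0.3, -1.1], [-0.6, -0.4], [-0.4, 0.0]]
knob [0.56466014 0.10596193 0.20842296]
pipe [0.60782139 0.25656983 0.02      ] [0.4685694  0.26832273 0.02      ] 0.13974708459431293 [0.53819539 0.26244628 0.02      ] yaw -4.824341941326396
0.0187
1 pick [8.0, 51.0, -58.0, 103.0, 52.0, 58.0, 14.0] [11.0, 32.0, -61.0, 90.0, 29.0, 75.0, 31.0]
place [-6.0, 17.0, -24.0, 135.0, 84.0, 22.0, -21.0] [35.0, -5.0, -63.0, 133.0, 27.0, 26.0, 35.0]
knob -0.2 [19.0, 14.0, -48.0, 122.0, 52.0, 31.0, 8.0] [26.0, 3.0, -52.0, 121.0, 30.0, 34.0, 28.0]
knob 0 [19.0, 14.0, -48.0, 122.0, 52.0, 31.0, 19.0] [46.0, 6.0, -74.0, 121.0, 36.0, 36.0, 34.0]
knob 0.7250733951903988 [28.0, 17.0, -59.0, 122.0, 57.0, 35.0, 57.0] [36.0, 4.0, -62.0, 121.0, 32.0, 35.0, 79.0]
knob 1.4501467903807976 [36.0, 22.0, -70.0, 122.0, 64.0, 41.0, 94.0] [36.0, 4.0, -62.0, 121.0, 32.0, 35.0, 121.0]
-1 pick [-9.0, 40.0, -31.0, 104.0, 28.0, 44.0, -149.0] [8.0, 30.0, -56.0, 91.0, 26.0, 73.0, -147.0]
place [-37.0, 15.0, 11.0, 137.0, 83.0, 12.0, 159.0] [44.0, -6.0, -70.0, 133.0, 24.0, 25.0, -141.0]
knob -0.2 [-68.0, 10.0, 51.0, 127.0, 11.0, 19.0, -134.0] [-13.0, -0.0, -13.0, 123.0, 27.0, 33.0, -151.0]
knob 0 [27.0, 16.0, -57.0, 122.0, 56.0, 34.0, -164.0] [-13.0, -0.0, -13.0, 123.0, 27.0, 33.0, -139.0]
knob 0.7250733951903988 [34.0, 20.0, -67.0, 122.0, 62.0, 39.0, -126.0] [47.0, 7.0, -75.0, 121.0, 37.0, 37.0, -105.0]
knob 1.4501467903807976 [19.0, 14.0, -47.0, 122.0, 52.0, 31.0, -77.0] [44.0, 6.0, -71.0, 121.0, 35.0, 36.0, -62.0]
```

```bash
cat > s1.py <<'E'
from h import *
from workcell import bot,eoat,read_camera
m=np.array([.5382,.2624,.0]);a=np.radians(-4.82)
R=toolR([0,0,-1],[-np.sin(a),np.cos(a),0])
s=bot.get_state();bot.line_to(s["tool_pos"]+[0,0,.18],v=.3)
q=np.array(bot.get_state()["joint_pos"]);q[0]=-15;bot.move_joints(q)
print(np.round(bot.ik(m+[0,0,.12],R)))
bot.move_to(m+[0,0,.12],R)
print(bot.line_to(m+[0,0,.004],v=.12,stop_force=10))
eoat.grab();s=bot.get_state();print(s["finger_gap"],s["finger_force"],s["tool_pos"])
bot.line_to(m+[0,0,.2],v=.25)
s=bot.get_state();print(s["finger_gap"],s["time_s"],np.round(s["joint_pos"]))
c=read_camera("top");cv2.imwrite("pics/s1.png",c["img"][:,:,::-1])
f=lambda q:None if q is None else np.round(q,0).tolist()
RP=toolR(-SR[:,2],SR[:,1])
for x in([.006,0,.08],[.006,0,-.01]): print(f(bot.ik(W(x),RP)))
E
python3 s1.py
```

```text
[-19.  28. -15. 101.   9.  53.  47.]
False
0.031740555379465525 29.949104343540967 [0.53818011 0.26241296 0.00397058]
0.03127325806430719 7.9417 [-18.  23. -16.  96.   7.  62.  48.]
[-13.0, 1.0, -19.0, 136.0, 46.0, 25.0, 15.0]
[-35.0, 14.0, 8.0, 137.0, 77.0, 14.0, -15.0]
```

View pics/s1.png

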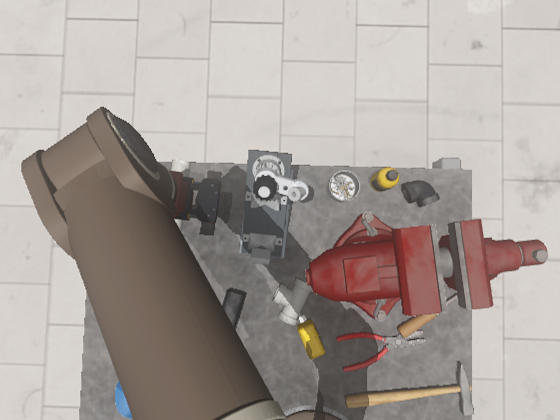

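```bash
cat > s2.py <<'E'
from h import *
from workcell import bot,eoat,read_camera
RP=toolR(-SR[:,2],SR[:,1]);o=.012
bot.move_to(W([.006,0,.13-o]),RP)
bot.line_to(W([.006,0,.02-o]),v=.15)
print(bot.line_to(W([.006,0,-.002-o]),v=.03,stop_force=6))
s=bot.get_state();l=SR.T@(s["tool_pos"]-SP);print("seat tcp",l,s["ft_force"],s["time_s"])
eoat.ungrasp();bot.pause(.3)
bot.line_to(W([.006,0,.13]),v=.25)
s=bot.get_state();print(s["time_s"],np.round(s["joint_pos"]))
ang=s["joint_pos"]
for n in("top","side"):
    c=read_camera(n);np.savez(f"{n}2.npz",**c)
t=np.load("top2.npz")["img"][140:265,200:330,::-1];d=np.load("side2.npz")["img"][155:280,220:350,::-1]
cv2.imwrite("pics/s2.png",cv2.resize(np.hstack([t,d]),None,fx=3,fy=3,interpolation=cv2.INTER_CUBIC))
f=lambda q:None if q is None else np.round(q,0).tolist()
for a in(PK,PK/2,0): print(f(bot.ik(W([.108,0,p[4]-.0187]),knobR(a))))
E
python3 s2.py
```

```text
True
seat tcp [ 0.0062453   0.00114757 -0.00629206] [-0.46269902  1.52421107  0.61873866] 10.1417
12.3583 [-13.  -6. -21. 135.  32.  30.  27.]
[-11.0, 9.0, -14.0, 124.0, 39.0, 25.0, 113.0]
[-11.0, 9.0, -14.0, 124.0, 39.0, 25.0, 71.0]
[-8.0, 9.0, -17.0, 124.0, 40.0, 26.0, 29.0]
```

View pics/s2.png

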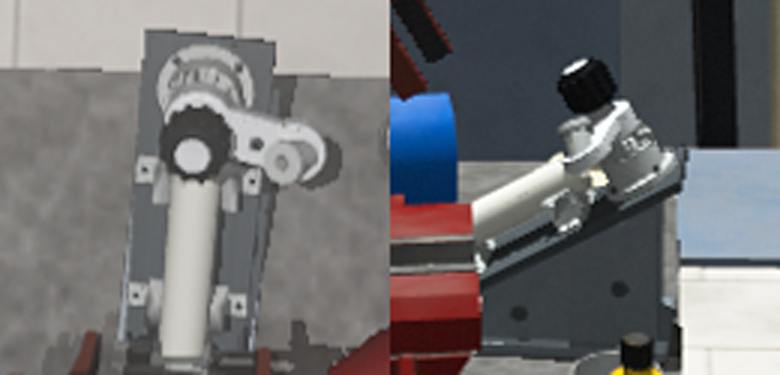

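```bash
python3 - <<'E'
from h import *
q=lambda n,x,o:np.round((proj(n,W(x))[0]-o)*3,0)
for x in(-.07,-.064):
  print(x,"top end z16,0,-16",[q("top",[x,0,z],(200,140)) for z in(.016,0,-.016)])
print("top edges",[q("top",[0,y,0],(200,140)) for y in(.016,-.016)])
for dz in(0,.004): print("side upper end, z+-16",[q("side",[x,0,z+dz],(220,155)) for x in(0,.03,.07) for z in(.016,-.016)])
E
python3 - <<'E'
import numpy as np,cv2
t=np.load("top2.npz")["img"][225:268,240:300,::-1];d=np.load("side2.npz")["img"][195:250,245:305,::-1]
cv2.imwrite("pics/s2b.png",np.hstack([cv2.resize(t,(400,400),interpolation=cv2.INTER_CUBIC),cv2.resize(d,(400,400),interpolation=cv2.INTER_CUBIC)]))
E
```

```text
-0.07 top end z16,0,-16 [array([182., 359.]), array([183., 346.]), array([185., 333.])]
-0.064 top end z16,0,-16 [array([182., 351.]), array([184., 338.]), array([186., 326.])]
top edges [array([166., 253.]), array([215., 258.])]
side upper end, z+-16 [array([106., 194.]), array([126., 227.]), array([138., 178.]), array([158., 211.]), array([181., 156.]), array([201., 189.])]
side upper end, z+-16 [array([103., 190.]), array([124., 223.]), array([135., 174.]), array([156., 207.]), array([178., 151.]), array([199., 185.])]
```

View pics/s2b.png

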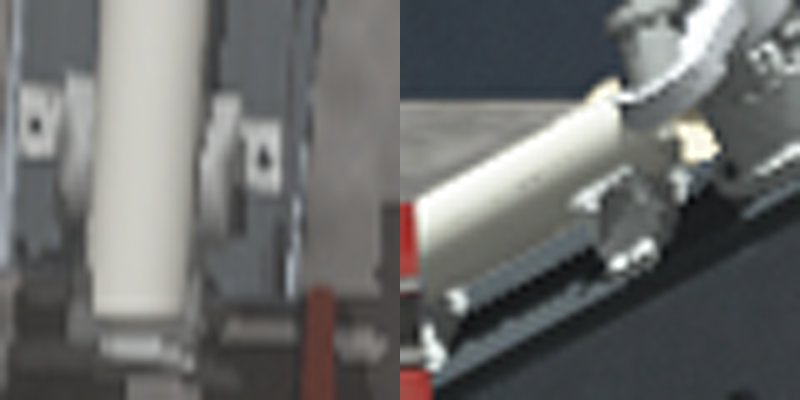

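```bash
cat > s3.py <<'E'
from h import *
from workcell import bot,eoat,read_camera
h=p[4];R=knobR(PK)
bot.move_to(W([.108,0,h+.07]),R)
print(bot.line_to(W([.108,0,h-.012]),v=.1,stop_force=10))
def st(m):
    s=bot.get_state();print(m,round(s["time_s"],1),"gap",round(s["finger_gap"],4),"seat",np.round(SR.T@(s["tool_pos"]-SP),4),"F",np.round(SR.T@s["ft_force"],1),"M",np.round(SR.T@s["ft_torque"],2))
st("before");eoat.grab();st("grab")
bot.line_to(W([.108,0,h-.012+.015]),v=.03);st("pull")
c=read_camera("side");np.savez("side3.npz",**c);c=read_camera("top");np.savez("top3.npz",**c)
t=np.load("top3.npz")["img"][130:255,200:330,::-1];d=np.load("side3.npz")["img"][125:250,240:370,::-1]
cv2.imwrite("pics/s3.png",cv2.resize(np.hstack([t,d]),None,fx=3,fy=3,interpolation=cv2.INTER_CUBIC))
E
python3 s3.py
```

```text
False
before 14.9 gap 0.0878 seat [1.082e-01 1.000e-04 4.790e-02] F [0.4 0.5 0.4] M [ 0.07  0.43 -0.07]
grab 15.7 gap 0.0397 seat [ 0.1083 -0.      0.0477] F [1.5 0.2 1.3] M [0.01 0.22 0.01]
pull 16.4 gap 0.0398 seat [1.083e-01 1.000e-04 6.270e-02] F [2.2 0.8 0.4] M [0.08 0.01 0.  ]
```

View pics/s3.png

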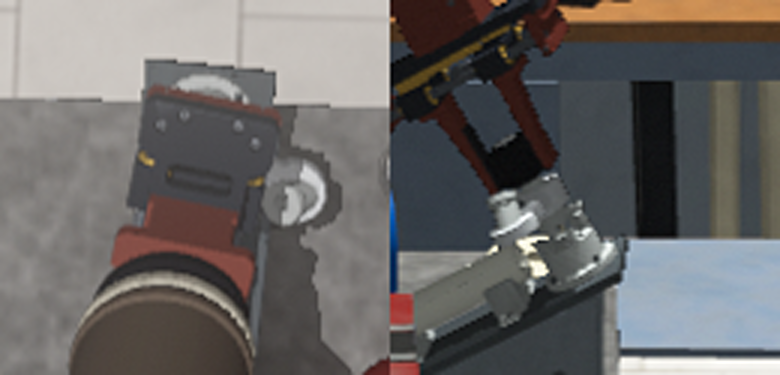

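```bash
cat > s4.py <<'E'
from h import *
from workcell import bot,eoat,read_camera
h=p[4]
def st(m):
    s=bot.get_state();print(m,round(s["time_s"],1),"gap",round(s["finger_gap"],4),"seat",np.round(SR.T@(s["tool_pos"]-SP),4),"F",np.round(SR.T@s["ft_force"],1),"M",np.round(SR.T@s["ft_torque"],2))
P=W([.108,0,h+.003])
for a in np.linspace(PK,0,7)[1:]:
    bot.line_to(P,knobR(a),v=.03);st(round(a,2))
c=read_camera("side");np.savez("side4.npz",**c);c=read_camera("top");np.savez("top4.npz",**c)
E
python3 s4.py
```

```text
1.21 16.9 gap 0.0402 seat [1.079e-01 1.000e-04 6.270e-02] F [ 1.  -0.5  0.3] M [ 0.15  0.15 -0.21]
0.97 17.3 gap 0.0395 seat [0.1077 0.0003 0.0627] F [-0.7  0.7  1.6] M [ 0.33  0.5  -0.23]
0.73 17.6 gap 0.0398 seat [0.1075 0.0004 0.0626] F [-3.9  1.6  2.2] M [ 0.64  0.91 -0.14]
0.48 18.0 gap 0.0399 seat [0.1073 0.0007 0.0626] F [-2.6  3.6  2.9] M [ 0.94  0.99 -0.17]
0.24 18.4 gap 0.0397 seat [0.1072 0.0011 0.0626] F [-3.   4.5  2.3] M [ 1.08  1.1  -0.1 ]
0.0 18.8 gap 0.0398 seat [0.1073 0.0014 0.0626] F [-3.9  5.9  2.2] M [ 1.32  1.1  -0.09]
```

```bash
cat > s5.py <<'E'
from h import *
from workcell import bot,eoat,read_camera
h=p[4]
def st(m):
    s=bot.get_state();print(m,round(s["time_s"],1),"gap",round(s["finger_gap"],4),"seat",np.round(SR.T@(s["tool_pos"]-SP),4),"F",np.round(SR.T@s["ft_force"],1),"M",np.round(SR.T@s["ft_torque"],2));return s
P0=SR.T@(bot.get_state()["tool_pos"]-SP)
for z in (.005,0,-.004,-.008,-.0115,-.014):
    r=bot.line_to(W([.108,0,h+z]),v=.03,stop_force=22);st((z,r))
    if r:break
E
python3 s5.py
```

```text
(0.005, False) 19.2 gap 0.0398 seat [0.1072 0.0014 0.0644] F [-3.4  6.1 -0.8] M [ 1.38  0.97 -0.11]
(0, False) 19.5 gap 0.0398 seat [0.1072 0.0014 0.0592] F [-2.5  5.9 -5.1] M [ 1.41  0.83 -0.06]
(-0.004, False) 19.8 gap 0.0398 seat [0.1071 0.0013 0.0552] F [-2.9  5.4 -4.9] M [ 1.48  0.82 -0.16]
(-0.008, False) 20.1 gap 0.04 seat [0.1071 0.0013 0.0512] F [-2.8  5.4 -5.6] M [ 1.43  0.8  -0.12]
(-0.0115, False) 20.3 gap 0.0396 seat [0.1072 0.0013 0.0477] F [-2.7  5.7 -4.6] M [ 1.4   0.87 -0.11]
(-0.014, False) 20.6 gap 0.0399 seat [0.1078 0.0016 0.0467] F [-6.4  3.3 20.3] M [0.87 1.61 0.05]
```

```bash
cat > s6.py <<'E'
from h import *
from workcell import bot,eoat,read_camera
eoat.ungrasp();bot.pause(.2)
bot.line_to(W([.108,0,p[4]+.09]),v=.2)
s=bot.get_state();bot.line_to(s["tool_pos"]+[-.12,.0,.15],v=.3)
q=np.array(bot.get_state()["joint_pos"]);q[0]-=45;bot.move_joints(q)
for n in("top","side"):
    c=read_camera(n);np.savez(f"{n}6.npz",**c)
print(bot.get_state()["time_s"],bot.get_state()["tool_pos"])
D=np.load("top6.npz")["img"].astype(int)
A=np.load("top0.npz")["img"].astype(int)
h=p[4]
for a in np.r_[-.3:1.6:.1]:
    v=[]
    for r in(.032,.042,.055,.065,.073):
        u=proj("top",W([.108-r*np.cos(a),-r*np.sin(a),h-.024]))[0].round().astype(int)
        v.append((A[u[1],u[0]].mean().round(),D[u[1],u[0]].mean().round()))
    print(round(a,1),[tuple(map(int,x)) for x in v])
d=np.abs(A-D).max(2)>40
n,l,st,ce=cv2.connectedComponentsWithStats(d.astype(np.uint8))
for i in range(1,n):
    if st[i,4]>40: print(st[i],ce[i].round())
E
python3 s6.py
```

```text
Traceback (most recent call last):
  File "s6.py", line 5, in <module>
    s=bot.get_state();bot.line_to(s["tool_pos"]+[-.12,.0,.15],v=.3)
                      ~~~~~~~~~~~^^^^^^^^^^^^^^^^^^^^^^^^^^^^^^^^^^
workcell.MotionError: the arm cannot follow that straight line within its joint ranges
```

```bash
sed -i '3,5d' s6.py; sed -i '2a s=bot.get_state();print(s["tool_pos"],np.round(s["joint_pos"]),s["finger_gap"])' s6.py; python3 s6.py
```

```text
[0.51973246 0.10883359 0.28593489] [-26.  -4.  -1. 123.  25.  37.  42.] 0.08755720814470971
23.9 [0.29157593 0.44371481 0.28581428]
-0.3 [(50, 50), (141, 196), (125, 205), (95, 198), (95, 115)]
-0.2 [(66, 67), (133, 200), (94, 208), (94, 209), (93, 209)]
-0.1 [(49, 52), (142, 208), (95, 162), (94, 155), (94, 207)]
0.0 [(49, 50), (140, 205), (97, 208), (96, 207), (96, 182)]
0.1 [(51, 53), (148, 196), (94, 171), (95, 182), (93, 153)]
0.2 [(52, 54), (147, 199), (94, 191), (94, 155), (93, 119)]
0.3 [(66, 92), (146, 109), (114, 77), (95, 66), (93, 99)]
0.4 [(55, 62), (148, 88), (158, 161), (94, 97), (94, 96)]
0.5 [(78, 69), (145, 124), (141, 142), (95, 97), (94, 96)]
0.6 [(100, 100), (114, 116), (91, 93), (96, 98), (93, 96)]
0.7 [(102, 101), (90, 91), (92, 93), (96, 96), (72, 75)]
0.8 [(80, 105), (140, 100), (117, 119), (84, 87), (119, 120)]
0.9 [(118, 89), (173, 173), (72, 95), (117, 118), (119, 120)]
1.0 [(197, 67), (77, 106), (149, 80), (98, 119), (114, 115)]
1.1 [(195, 69), (179, 98), (170, 75), (159, 116), (103, 120)]
1.2 [(186, 69), (190, 96), (131, 70), (171, 120), (164, 121)]
1.3 [(119, 67), (184, 84), (153, 104), (135, 121), (160, 122)]
1.4 [(157, 83), (189, 97), (172, 106), (131, 115), (117, 110)]
1.5 [(180, 98), (195, 84), (135, 116), (130, 117), (193, 109)]
[183 174  21  66 812] [193. 207.]
[276 176  37  27 485] [292. 189.]
[198 195   8  45  93] [202. 217.]
[251 196  24  63 833] [261. 226.]
[169 293  21  29 329] [178. 308.]
[107 321  19  45 303] [116. 342.]
[   0  327   98   93 4881] [ 47. 382.]
[ 176  326  191   94 6692] [257. 385.]
[ 409  390   65   30 1175] [446. 408.]
[285 412  52   8 291] [310. 416.]
```

Run:
```python
import numpy as np
for f in("side0","side3","side6"):
    im=np.load(f+".npz")["img"][165:200,270:300].max(2)<45
    print(f,im.sum(),np.argwhere(im).mean(0).round(2))
from h import *
# bush/arm bright mask in side around expected arm vs angle
D=np.load("side6.npz")["img"].astype(int)
for a in(-.2,-.1,0,.1,.2):
    print(a,[proj("side",W([.108-r*np.cos(a),-r*np.sin(a),p[4]-.003]))[0].round(1).tolist() for r in(.047,.061,.075)])
for v in range(186,212,2): print(v,D[v,240:290:2].mean(1).astype(int).tolist())
```

```text
side0 253 [18.8  15.66]
side3 319 [13.13 11.36]
side6 253 [19.07 15.53]
-0.2 [[269.1, 192.7], [264.3, 194.9], [259.6, 197.1]]
-0.1 [[268.6, 193.5], [263.6, 196.0], [258.7, 198.4]]
0 [[268.2, 194.2], [263.1, 196.9], [258.1, 199.6]]
0.1 [[268.0, 194.8], [262.9, 197.7], [257.7, 200.6]]
0.2 [[268.0, 195.4], [262.8, 198.4], [257.7, 201.5]]
186 [58, 62, 62, 62, 61, 61, 61, 61, 60, 61, 59, 59, 62, 62, 61, 63, 61, 62, 55, 9, 13, 12, 13, 13, 13]
188 [73, 59, 61, 62, 64, 62, 61, 61, 60, 59, 59, 59, 59, 61, 62, 63, 61, 62, 64, 17, 12, 11, 13, 11, 12]
190 [107, 59, 60, 61, 60, 61, 61, 59, 60, 62, 60, 60, 59, 60, 60, 62, 63, 62, 62, 52, 7, 10, 11, 15, 10]
192 [120, 59, 61, 61, 61, 60, 60, 60, 61, 61, 59, 58, 60, 61, 59, 60, 60, 62, 62, 65, 54, 22, 21, 25, 65]
194 [112, 58, 61, 59, 61, 60, 60, 59, 59, 60, 62, 56, 92, 125, 156, 145, 117, 58, 63, 62, 63, 63, 62, 55, 75]
196 [95, 58, 60, 58, 59, 58, 58, 60, 60, 60, 60, 95, 255, 203, 112, 208, 253, 50, 63, 62, 90, 106, 85, 84, 145]
198 [88, 59, 61, 59, 59, 59, 59, 61, 62, 60, 61, 50, 86, 116, 174, 102, 66, 51, 59, 77, 81, 84, 91, 96, 99]
200 [82, 64, 61, 60, 61, 59, 60, 60, 60, 62, 62, 61, 50, 82, 83, 81, 108, 250, 253, 77, 93, 101, 101, 89, 94]
202 [74, 68, 61, 60, 61, 62, 59, 60, 61, 61, 61, 62, 65, 83, 85, 80, 96, 255, 246, 102, 101, 100, 94, 89, 90]
204 [67, 65, 62, 60, 60, 60, 60, 59, 60, 61, 62, 61, 66, 80, 81, 128, 249, 94, 97, 99, 110, 128, 188, 231, 119]
206 [59, 64, 62, 60, 60, 59, 61, 61, 60, 60, 59, 59, 82, 120, 180, 117, 125, 98, 114, 170, 77, 160, 243, 220, 60]
208 [50, 62, 75, 74, 75, 74, 73, 71, 74, 76, 75, 72, 183, 92, 98, 109, 115, 185, 66, 93, 97, 100, 150, 231, 193]
210 [45, 95, 145, 139, 135, 134, 137, 134, 132, 135, 132, 136, 105, 91, 96, 102, 92, 92, 101, 123, 100, 98, 99, 80, 97]
```

```bash
python3 -c "
from workcell import ticket
print(ticket.job_done())"
```

```text
the job is handed in; nothing more can be done
None
```

The white pipe lies in the vees against the stop, the drill-bush arm is swung over it and the knob is pushed home and released; the job was handed in at about 24 s, and the top view shows no change where the tin and bottle stand. The locked position was confirmed by image measurements and the hard stop at the end of the push, not by a final look, because my 10 pictures were used up.

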